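# Seat the blue mixing palette on its three-point stand

### The job

Pick up the mixing palette with the blue paint and blue handle and set it on the dark three-seat stand, turned so that its green-capped nose foot goes into the green cone cup and the other two ball feet go into the V groove and onto the flat brass pad. Set it down rather than dropping it, let all three feet settle fully home, let go of it, and leave the yellow and red palettes where they are.

Things in the scene. Friction and masses are not known exactly. Their poses are not given: they have to be found in the camera images.
- blue_palette: Palette to move: white plate on three 18 mm steel balls, 0.26-0.47 kg. Origin level with ball bottoms, under the middle of the handle; x to the nose, z up. Ball x, y: (54, 0), (-30, 38), (-30, -38) mm. Plate 25 to 33 mm up (100 mm disc, 34 mm wide nose to x = 71 mm), wells and nose cap 4 mm higher. Blue bar handle 33 to 75 mm up, 36 mm along x, 18 mm thick along y: grip from above across y.
- yellow_palette: A palette of the same shape, size and frame with yellow paint and handle. Not to be moved.
- red_palette: A palette of the same shape, size and frame with red paint and handle. Not to be moved.
- stand: Fixed dark slab 160 x 136 x 12 mm, three slippery seats. Origin at table height, z up. x, y: green cone cup (54, 0), aluminium V groove (-30, 38) running towards the cone, flat brass pad (-30, -38) mm. Cone, groove: 34 mm wide at the rim, rim 37 mm up; a foot within 8 mm of the middle slides home. Home: palette origin 22 mm straight above this origin, axes parallel.
Mind the look-alikes: they are no part of the job. There is more than one size of the stand; the job needs the largest. What is shaped like the blue_palette but turquoise is not meant.

How it is judged:
At the end, for the whole second after the job is handed in: Blue palette on the stand, released and still: origin within 10 mm of the stand's from above and 18 to 26 mm over it (home: 22 mm), pointing the stand's way within 10 degrees, level within 3.4 degrees; yellow and red palettes within 30 mm of their starts (horizontal distance between blue_palette and stand below 0.01 m and angle between the x axis of blue_palette and the x axis of stand, either way round below 0.175 rad and z of blue_palette in the frame of stand between 0.018 and 0.026 m and angle between blue_palette's own z axis and vertical below 0.06 rad and linear speed of blue_palette below 0.02 m/s and distance of each of yellow_palette, red_palette from where it was at the start of the episode below 0.03 m); the robot touches nothing.
It fails at once if the yellow or red palette is pushed away or lifted (more than 30 mm) (distance of any of yellow_palette, red_palette from where it was at the start of the episode above 0.03 m).
It fails at once if the blue palette is dropped onto the stand (faster than 0.7 m/s just over it, a fall of 25 mm) (horizontal distance between blue_palette and stand below 0.03 m and z of blue_palette in the frame of stand below 0.08 m and linear speed of blue_palette above 0.7 m/s).
It also fails if it takes over 38 s, if anything falls off the work surface, if the arm or the gripper's body presses on something with over 40 N, if the wrist force passes 120 N, or if a joint passes its speed limit or range.

### The arm

A 6-joint arm with a two-finger parallel gripper is mounted at the origin on the work surface. World frame = base frame: x ahead of the robot, y to its left, z up, the work surface at z = 0. Lengths are in m, angles in rad, forces in N, time in s.
With the tool pointing down it reaches from about 0.275 to 0.775 m from the base axis. Payload 14.6 kg.
Tool frame: the origin (TCP) lies on the centre line of the jaws, within the pads' length; the fingertips stand 8 mm ahead of it and the grasp point (between the pads) lies 11 mm behind it; z points along the fingers, y is the direction in which the jaws open and shut (so a half turn about z gives the same grasp; the last joint's range is limited). The gripper opens to 85 mm and grips with 20 to 120 N. Pads are 22 mm wide; open, the fingers measure 114 mm over their backs; the gripper's body (76 mm by 85 mm) begins 54 mm behind the grasp point. The pads swing forward as they close: fully open they stand 13 mm farther back than shut.
Start: joints at [-1.445, 0.263, -0.048, 1.259, 0, 1.415], TCP at [0.145, -0.504, 0.239] pointing down, gripper open.
Joint ranges: [-2.65, 2.65], [-0.89, 1.7], [-1.18, 1.37], [-2.13, 2.11], [-1.35, 1.29], [-3.14, 3.14]. Speed limits (rad/s): [1.89, 1.89, 2.57, 2.79, 3.14, 3.14].

### API

Orientations are given as a unit quaternion [x, y, z, w].
In Python, from rig import bot gives the robot as it stands.
- The arm moves only by the tool step_arm, never from a script. Its argument "targets" is a list of rows, each an object of numbers: "hand": the closure in counts, from 0 (fully open) to 255 (shut); "x", "y", "z": the shift along the tool's x, y, z in cm; "twist": the turn about the tool's z in rad. In form: [{"hand": .., "x": .., "y": .., "z": .., "twist": ..}, ...]. A call has 1 to 8 rows; each row is the pose to reach, as a shift and turn from the pose measured when the call began, along the tool's axes at that moment; what a row does not reach only later rows make up. A row lasts 1/12 s, in which the tool goes at most 41.7 mm and 7.16 degrees, less where a joint would pass 70% of its speed; a pose out of reach is approached as far as the arm can. A call with a gripper value outside its range is refused whole. The fingers move at their own pace and stop on an object; "squeeze" is the grip in N (left out, the last holds). Time passes only in rows, so rows that repeat a pose let the fingers close. It gives the time, the measured TCP pose, the force and the opening at its end, in the units of the state.
- bot.state(): the state, without advancing time (a new reading comes with each control period).
- bot.snapshot(name): name is "side" or "top" or "wrist"; returns a dict with "color" (480x640x3 uint8, blue, green, red), "fx", "fy", "cx", "cy" (pixels), "view" (4x4, takes a point from world to camera coordinates); the wrist camera has in their place "mount" (4x4, takes a point from camera to tool coordinates, whose origin is the TCP and whose axes are the flange's). Camera axes: x right, y down, z forward; pixel columns grow to the right and rows downward; lengths in m; the calibration is good to about 2 mm. A picture is of the moment at which its call begins: read the wrist's pose just before it. There is no depth.
- bot.job_done(): hands the job in, once; it reports no verdict.
The state is a dict: "time": time; "joint_pos": joint angles; "dq": joint speeds; "tau": joint torques, N m; "position": TCP position; "tcp_rot": TCP orientation; "ft_force": force on the tool from outside, world axes, zero at the start; "wrist_torque": the same for the moment, N m; "gripper_width": finger opening in m.
Only numpy, scipy, OpenCV 4.12 (cv2) and the standard library are available. Lean on these libraries where they do the work, as an engineer would, in place of code of your own. Each camera call takes 0.05 s, during which the arm holds its last target.

## Working session

There is one attempt and no reset: what is moved stays moved. The work goes in short steps, Python scripts to look and compute and a tool call to move; the robot and the scene stay as the last step left them, time stands still between calls to the robot, and variables do not carry over. Pictures are saved under pics/ and viewed, and the job is handed in when it is done.

Besides the shell and the picture viewer there is one more tool, called after "Emit:" by a JSON object that holds its "fn" and its "kwargs". step_arm: Moves the arm, as the interface text tells. Its arguments: {"type":"object","properties":{"targets":{"type":"array","items":{"type":"object","properties":{"hand":{"type":"number"},"x":{"type":"number"},"y":{"type":"number"},"z":{"type":"number"},"twist":{"type":"number"}}}},"squeeze":{"type":"number"}},"required":["targets"]}

```bash
mkdir -p pics; ls
python3 - <<'E'
from rig import bot
import cv2,pickle
s=bot.state();print(s)
d={}
for n in("top","side","wrist"):
    s=bot.state();o=bot.snapshot(n);cv2.imwrite(f"pics/{n}0.png",o["color"]);o["st"]=s;d[n]=o
    print(n,o["fx"],o["fy"],o["cx"],o["cy"],o.get("view",o.get("mount")))
pickle.dump(d,open("s0.pkl","wb"))
E
```

```text
pics
{'time': 0.0, 'joint_pos': array([-1.44529279e+00,  2.63531913e-01, -4.89277899e-02,  1.25938944e+00,
       -1.24722792e-06,  1.41551411e+00]), 'dq': array([0.00068851, 0.00043573, 0.00081578, 0.0007578 , 0.0002261 ,
       0.00125096]), 'tau': array([ 3.95601846e-04, -6.37618232e+01,  3.84566689e+01,  1.35348632e-02,
       -8.12559074e-05, -5.40239137e-05]), 'position': array([ 0.14545414, -0.5041805 ,  0.23882379]), 'tcp_rot': array([ 9.90160959e-01,  1.39932118e-01,  7.21403971e-06, -5.26359492e-04]), 'ft_force': array([ 0.44041921, -0.01683705,  0.83474455]), 'wrist_torque': array([ 0.00671106, -0.00785701,  0.00341874]), 'gripper_width': 0.08512389905873101}
top 619.5855152661677 619.5855152661677 318.8009900495259 244.10468603396322 [[-0.01330977 -0.99974184 -0.01841484 -0.00910211]
 [-0.99057062  0.0156946  -0.13610114  0.47446624]
 [ 0.13635501  0.01642973 -0.99052379  1.31734614]
 [ 0.          0.          0.          1.        ]]
side 508.0514819852643 508.0514819852643 312.53038650243644 247.04433809788716 [[ 0.9901481  -0.13990207 -0.00584292 -0.44582041]
 [-0.09540024 -0.64346895 -0.75950412  0.04392385]
 [ 0.10249646  0.75257898 -0.65047625  0.97224587]
 [ 0.          0.          0.          1.        ]]
wrist 427.6478131430463 427.6478131430463 319.748448121008 241.93150679110983 [[-4.90433154e-04 -9.52002823e-01 -3.06088851e-01  7.76358209e-02]
 [ 9.99999746e-01 -3.08502734e-04 -6.42746559e-04  4.43887405e-04]
 [ 5.17467291e-04 -3.06089089e-01  9.52002732e-01 -1.33964828e-01]
 [ 0.00000000e+00  0.00000000e+00  0.00000000e+00  1.00000000e+00]]
```

View pics/top0.png

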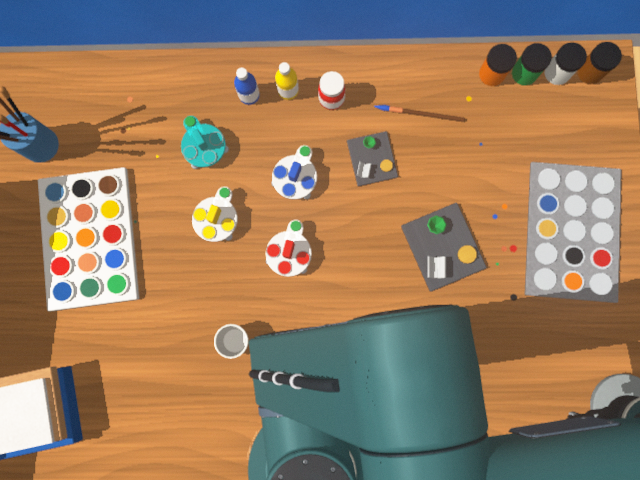

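View pics/side0.png

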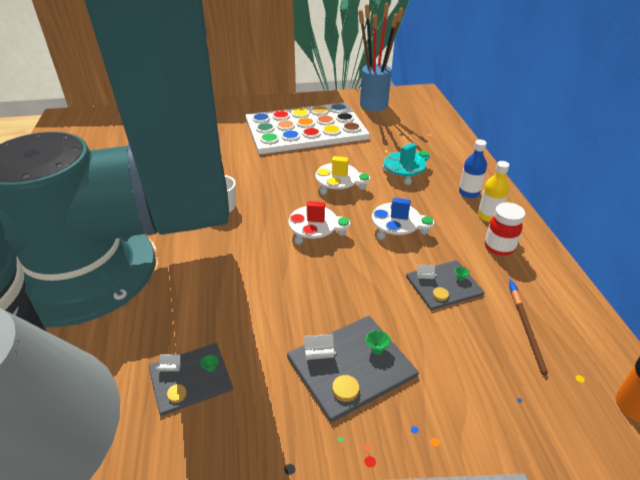

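Run:
```python
import cv2,pickle
import numpy as np
d=pickle.load(open("s0.pkl","rb"))
t=d["top"]["color"];s=d["side"]["color"]
a=cv2.resize(t[135:215,255:335],(400,400),interpolation=cv2.INTER_CUBIC)
b=cv2.resize(t[197:297,395:495],(400,400),interpolation=cv2.INTER_CUBIC)
cv2.imwrite("pics/crop0.png",np.hstack([a,b]))
c=cv2.resize(s[180:260,360:440],(400,400),interpolation=cv2.INTER_CUBIC)
e=cv2.resize(s[305:425,280:420],(467,400),interpolation=cv2.INTER_CUBIC)
cv2.imwrite("pics/crop1.png",np.hstack([c,e])[:,:800])
```

```text
(no output)
```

View pics/crop0.png

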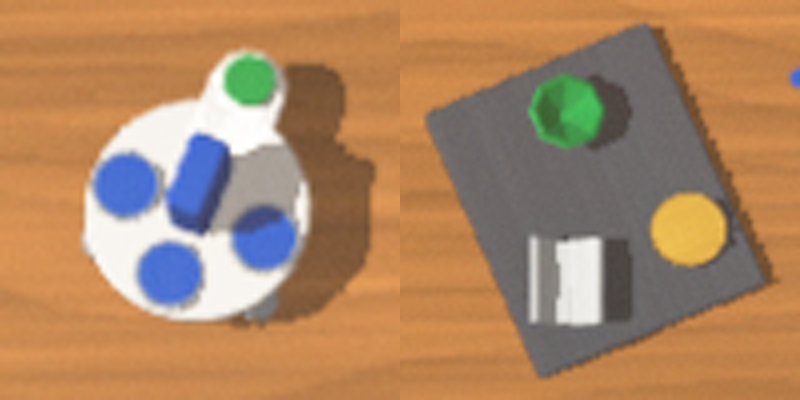

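View pics/crop1.png

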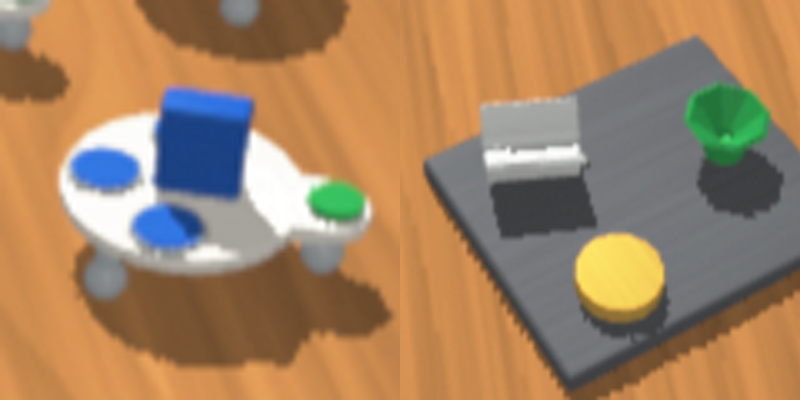

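View pics/wrist0.png

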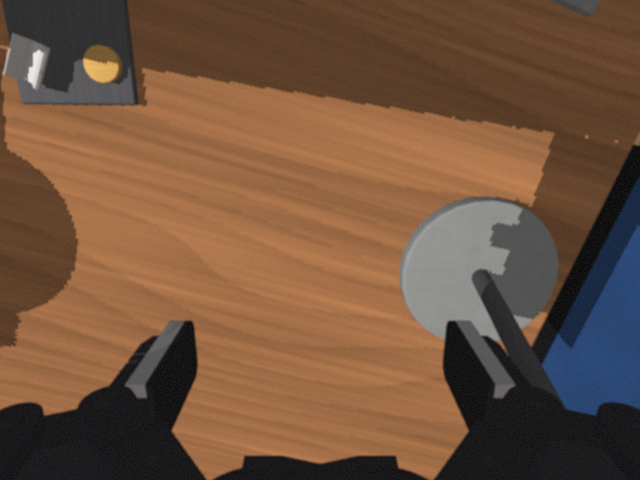

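Top-view look-alikes. Palettes: blue (295,176), turquoise (203,143), yellow (214,218) and red (289,254). Stands: (444,247), a small one at (373,159), and one hidden under the arm (side view 190,378). The crop shows the blue-paint, blue-handle palette at (295,176), which I choose. The stand at (444,247) looks largest; I'll check it against 160 x 136 mm.

```bash
cat > h.py <<'E'
import numpy as np,cv2,pickle
from scipy.spatial.transform import Rotation as R
def cam(o):
    if "view" in o: T=np.linalg.inv(np.array(o["view"]))
    else:
        s=o["st"];W=np.eye(4);W[:3,:3]=R.from_quat(s["tcp_rot"]).as_matrix();W[:3,3]=s["position"];T=W@np.array(o["mount"])
    return T
def ray(o,u,v,z):
    T=cam(o);d=T[:3,:3]@np.array([(u-o["cx"])/o["fx"],(v-o["cy"])/o["fy"],1]);c=T[:3,3]
    return c+d*(z-c[2])/d[2]
def proj(o,p):
    T=np.linalg.inv(cam(o));q=T[:3,:3]@np.array(p)+T[:3,3];return np.array([o["fx"]*q[0]/q[2]+o["cx"],o["fy"]*q[1]/q[2]+o["cy"]])
def blobs(img,lo,hi,box,amin=15):
    x0,y0,x1,y1=box
    m=cv2.inRange(cv2.cvtColor(img,cv2.COLOR_BGR2HSV)[y0:y1,x0:x1],np.array(lo),np.array(hi))
    n,l,st,c=cv2.connectedComponentsWithStats(m)
    return [(c[i][0]+x0,c[i][1]+y0,st[i][4],st[i][:4]+[x0,y0,0,0]) for i in range(1,n) if st[i][4]>=amin]
E
python3 - <<'E'
from h import *
np.set_printoptions(precision=4,suppress=True)
d=pickle.load(open("s0.pkl","rb"))
bx={"top":dict(p=(255,135,335,215),s=(395,197,495,297)),"side":dict(p=(360,180,440,260),s=(280,305,420,425))}
C=dict(blue=((100,120,60),(130,255,255)),green=((45,100,40),(80,255,255)),brass=((15,120,120),(30,255,255)),slab=((0,0,40),(179,45,125)),bright=((0,0,170),(179,30,255)))
for n in bx:
    o=d[n];print(n)
    for k,c,z in(("p","blue",.037),("p","green",.037),("s","green",.037),("s","brass",.022),("s","slab",.012),("s","bright",.037)):
        for b in blobs(o["color"],*C[c],bx[n][k]): print(k,c,np.round(b[:3],1),b[3],ray(o,b[0],b[1],z))
o=d["top"]
# slab corners
for n,k in(("top","s"),):
    x0,y0,x1,y1=bx[n][k];im=cv2.cvtColor(o["color"],cv2.COLOR_BGR2HSV)[y0:y1,x0:x1]
    m=((im[...,1]<60)&(im[...,2]>40)).astype(np.uint8)
    cs=max(cv2.findContours(m,0,2)[0],key=cv2.contourArea)
    r=cv2.boxPoints(cv2.minAreaRect(cs))+[x0,y0];P=np.array([ray(o,*q,.012) for q in r]);print(P,np.linalg.norm(np.diff(P,axis=0),axis=1),P.mean(0))
# plate contour
x0,y0,x1,y1=bx["top"]["p"]
E
```

```text
top
p blue [293.8 170.4 122. ] [289 162  11  19] [0.6387 0.0369 0.037 ]
p blue [279.7 171.6 109. ] [274 166  12  12] [0.6368 0.0681 0.037 ]
p blue [307.8 182.9  86. ] [302 178  12  10] [0.6101 0.0063 0.037 ]
p blue [288.5 189.  108. ] [283 184  12  11] [0.597  0.0489 0.037 ]
p green [304.4 150.7  70. ] [300 146  10  10] [0.6832 0.013  0.037 ]
s green [436.2 224.5 251. ] [427 216  19  18] [ 0.5126 -0.2718  0.037 ]
s brass [466.9 253.9 279. ] [458 245  19  19] [ 0.449  -0.3386  0.022 ]
s slab [ 442.5  245.4 3282. ] [402 203  84  88] [ 0.4699 -0.2882  0.012 ]
s bright [428.3 266.9  31. ] [428 256   2  21] [ 0.4203 -0.2512  0.037 ]
s bright [439.3 267.1 222. ] [434 256  11  22] [ 0.4197 -0.2747  0.037 ]
side
p blue [399.9 208.1 331. ] [391 198  19  21] [0.6416 0.0551 0.037 ]
p blue [380.7 213.2  78. ] [375 210  13   8] [0.598  0.0439 0.037 ]
p blue [393.  224.9  86. ] [387 221  13   9] [0.6128 0.0024 0.037 ]
p green [427.  219.8  64. ] [422 216  11   8] [0.6847 0.0084 0.037 ]
s green [377.5 341.1 438. ] [365 330  26  25] [ 0.5132 -0.279   0.037 ]
s brass [298.6 317.8 107. ] [293 305  10 
[... 2080 characters left out ...]
   5   9] [ 0.4728 -0.3938  0.022 ]
s brass [300.3 418.5  27. ] [298 414   6  11] [ 0.3788 -0.3847  0.022 ]
s brass [358.5 417.   34. ] [354 413   9  11] [ 0.4595 -0.3941  0.022 ]
s brass [283.  419.4  20. ] [281 415   6  10] [ 0.3548 -0.3828  0.022 ]
s brass [289.7 419.6  15. ] [289 416   3   9] [ 0.3641 -0.3843  0.022 ]
s brass [369.4 422.4  19. ] [366 420   8   5] [ 0.4726 -0.4044  0.022 ]
s slab [ 356.1  369.3 5351. ] [288 317 130 105] [ 0.4744 -0.3082  0.012 ]
s bright [319.  351.6 158. ] [305 348  30   8] [ 0.4201 -0.2859  0.037 ]
[[ 0.5156 -0.1977  0.012 ]
 [ 0.5695 -0.3233  0.012 ]
 [ 0.4203 -0.3813  0.012 ]
 [ 0.3678 -0.2573  0.012 ]] [0.1367 0.1601 0.1346] [ 0.4683 -0.2899  0.012 ]
```

The stand measures 160 x 135 mm, so it's the right one. Its origin is about (0.463,-0.292) with yaw about 22°. The palette is near (0.625,0.035), yaw about -21°. Joint 6's range means I have to grip a half turn round, with tool yaw about 159°. I'll move over the palette for a wrist view.

Emit:
{"fn": "step_arm", "kwargs": {"targets": [{"hand": 0, "x": 61, "y": -38.5, "z": 0, "twist": -2.5}, {"hand": 0, "x": 61, "y": -38.5, "z": 0, "twist": -2.5}, {"hand": 0, "x": 61, "y": -38.5, "z": 0, "twist": -2.5}, {"hand": 0, "x": 61, "y": -38.5, "z": 0, "twist": -2.5}, {"hand": 0, "x": 61, "y": -38.5, "z": 0, "twist": -2.5}, {"hand": 0, "x": 61, "y": -38.5, "z": 0, "twist": -2.5}, {"hand": 0, "x": 61, "y": -38.5, "z": 0, "twist": -2.5}, {"hand": 0, "x": 61, "y": -38.5, "z": 0, "twist": -2.5}]}}

```text
time: 0.82
position: [0.3678, -0.2535, 0.2394]
tcp_rot: [0.8, 0.6, 0.0, 0.0]
ft_force: [-0.3, -0.6, -0.6]
gripper_width: 0.086
```

```bash
cat > to.py <<'E'
import sys
from h import *
from rig import bot
np.set_printoptions(precision=4,suppress=True)
def to(x,y,z,yaw):
    s=bot.state();M=R.from_quat(s["tcp_rot"]).as_matrix()
    d=M.T@(np.array([x,y,z])-s["position"]);cy=np.arctan2(M[1,0],M[0,0])
    tw=-((yaw-cy+np.pi)%(2*np.pi)-np.pi)
    print("t",round(s["time"],2),"pos",s["position"],"yaw",round(cy,4),"tilt",np.round(M[:2,2],4),"q",s["joint_pos"],"w",round(s["gripper_width"],4),"F",s["ft_force"])
    print("shift cm",np.round(d*100,2),"twist",round(tw,4))
if __name__=="__main__": to(*map(float,sys.argv[1:]))
E
python3 to.py .625 .035 .24 2.78
```

```text
t 0.82 pos [ 0.3678 -0.2535  0.2394] yaw 1.2867 tilt [0.0003 0.0002] q [-0.7865  0.1289 -0.2238  1.218   0.0004  1.0684] w 0.086 F [-0.3127 -0.577  -0.6065]
shift cm [34.9  16.6  -0.05] twist -1.4933
```

Emit:
{"fn": "step_arm", "kwargs": {"targets": [{"hand": 0, "x": 35, "y": 16.5, "z": 0, "twist": -1.5}, {"hand": 0, "x": 35, "y": 16.5, "z": 0, "twist": -1.5}, {"hand": 0, "x": 35, "y": 16.5, "z": 0, "twist": -1.5}, {"hand": 0, "x": 35, "y": 16.5, "z": 0, "twist": -1.5}, {"hand": 0, "x": 35, "y": 16.5, "z": 0, "twist": -1.5}, {"hand": 0, "x": 35, "y": 16.5, "z": 0, "twist": -1.5}, {"hand": 0, "x": 35, "y": 16.5, "z": 0, "twist": -1.5}, {"hand": 0, "x": 35, "y": 16.5, "z": 0, "twist": -1.5}]}}

```text
time: 1.48
position: [0.5884, -0.0033, 0.2393]
tcp_rot: [0.414, 0.91, 0.0, -0.0]
ft_force: [0.7, 0.4, 0.7]
gripper_width: 0.0852
```

```bash
python3 to.py .625 .035 .24 2.78
```

```text
t 1.48 pos [ 0.5884 -0.0033  0.2393] yaw 2.2874 tilt [0.     0.0002] q [-0.1441  0.3739  0.1171  1.314   0.0002  0.7101] w 0.0852 F [0.658  0.3911 0.694 ]
shift cm [ 0.49  5.27 -0.07] twist -0.4926
```

Emit:
{"fn": "step_arm", "kwargs": {"targets": [{"hand": 0, "x": 0.5, "y": 5.3, "z": 0, "twist": -0.49}, {"hand": 0, "x": 0.5, "y": 5.3, "z": 0, "twist": -0.49}, {"hand": 0, "x": 0.5, "y": 5.3, "z": 0, "twist": -0.49}, {"hand": 0, "x": 0.5, "y": 5.3, "z": 0, "twist": -0.49}, {"hand": 0, "x": 0.5, "y": 5.3, "z": 0, "twist": -0.49}, {"hand": 0, "x": 0.5, "y": 5.3, "z": 0, "twist": -0.49}]}}

```text
time: 1.98
position: [0.625, 0.0353, 0.2391]
tcp_rot: [0.183, 0.983, 0.0, -0.0]
ft_force: [-0.1, -0.5, -0.5]
gripper_width: 0.0854
```

```bash
python3 to.py .625 .035 .24 2.78
python3 - <<'E'
from h import *
from rig import bot
s=bot.state();o=bot.snapshot("wrist");o["st"]=s;cv2.imwrite("pics/w1.png",o["color"]);pickle.dump(o,open("w1.pkl","wb"))
E
```

```text
t 1.98 pos [0.625  0.0353 0.2391] yaw 2.7734 tilt [-0.0004  0.0002] q [-0.0737  0.4423  0.2275  1.3564  0.0002  0.2944] w 0.0854 F [-0.094  -0.5293 -0.5054]
shift cm [-0.01 -0.03 -0.09] twist -0.0066
```

View pics/w1.png

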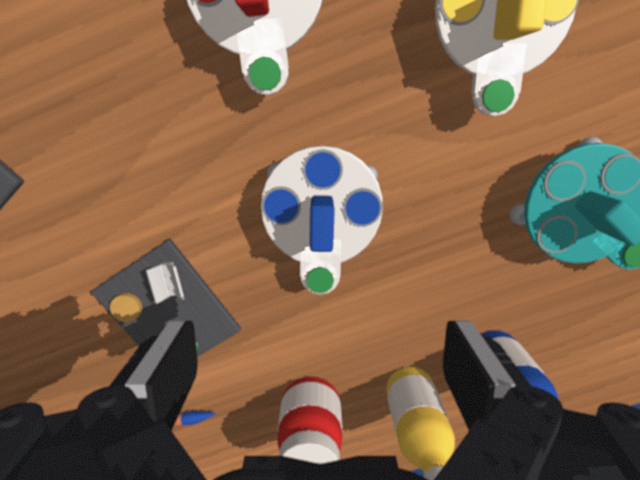

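The wrist view shows the blue palette at about (322,205), with its nose cap at (320,279) and its handle almost along the tool's x axis. The turquoise one is on the right at (590,205).

Run:
```python
from h import *
np.set_printoptions(precision=4,suppress=True)
o=pickle.load(open("w1.pkl","rb"));im=o["color"]
for c,lo,hi in(("g",(45,100,40),(80,255,255)),("b",(100,120,60),(130,255,255))):
    for b in blobs(im,lo,hi,(250,130,395,310),40): print(c,np.round(b[:3],1),b[3],ray(o,b[0],b[1],.037))
cv2.imwrite("pics/w1c.png",cv2.resize(im[140:300,240:400],(600,600),interpolation=cv2.INTER_CUBIC))
# plate: non-wood region
hsv=cv2.cvtColor(im,cv2.COLOR_BGR2HSV)[140:300,240:400]
m=((hsv[...,1]<60)&(hsv[...,2]>120)|((hsv[...,0]>40)&(hsv[...,0]<135)&(hsv[...,1]>80))).astype(np.uint8)
m=cv2.morphologyEx(m,cv2.MORPH_CLOSE,np.ones((5,5)))
dt=cv2.distanceTransform(cv2.copyMakeBorder(m,0,0,0,0,0),2,5);_,r,_,l=cv2.minMaxLoc(dt);print("disc",l[0]+240,l[1]+140,r,ray(o,l[0]+240,l[1]+140,.033))
```

```text
g [319.5 279.7 482. ] [307 268  26  24] [0.683  0.0119 0.037 ]
b [322.4 169.3 927. ] [306 153  34  34] [0.5968 0.0476 0.037 ]
b [280.6 205.7 860. ] [264 190  34  33] [0.6119 0.0059 0.037 ]
b [362.2 207.4 855. ] [346 192  33  32] [0.6368 0.0665 0.037 ]
b [ 321.5  223.7 1177. ] [310 197  24  54] [0.6377 0.0312 0.037 ]
disc 322 205 59.119384765625 [0.6242 0.0368 0.033 ]
```

View pics/w1c.png

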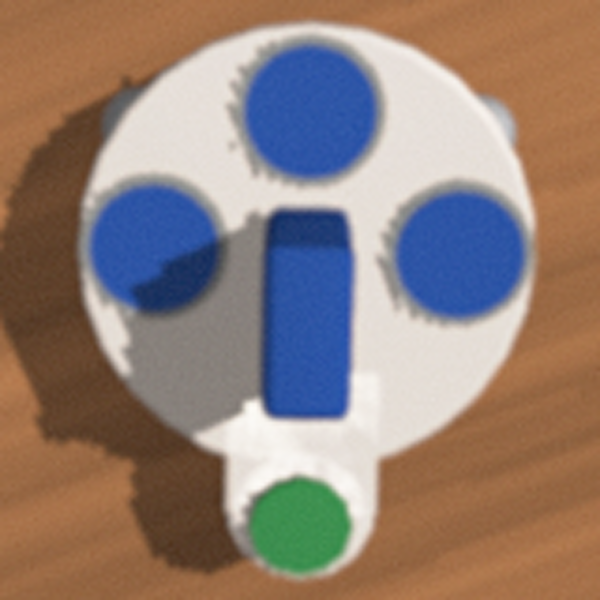

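Run:
```python
from h import *
np.set_printoptions(precision=4,suppress=True)
o=pickle.load(open("w1.pkl","rb"))
c=lambda a,b:(240+a/3.75,140+b/3.75)
y=-.391;X=np.array([np.cos(y),np.sin(y)]);Y=np.array([-X[1],X[0]])
O=np.array([.6242,.0365])
def sh(n,p): print(n,p,"pal xy",np.array([(p[:2]-O)@X,(p[:2]-O)@Y]))
q=[ray(o,*c(*k),.075) for k in((268,250),(348,250),(348,414),(264,414))]
for p in q: sh("handle top",p)
sh("mean",np.mean(q,0))
sh("tip",ray(o,*c(300,577),.031)); sh("tail",ray(o,*c(311,24),.031));sh("L",ray(o,*c(80,230),.031));sh("R",ray(o,*c(535,240),.031))
sh("handle base back", ray(o,*c(310,210),.075))
sh("ballR",ray(o,*c(498,122),.009));sh("ballL",ray(o,*c(122,112),.009))
d=pickle.load(open("s0.pkl","rb"))["top"]
for k in((182,132),(228,150),(210,198),(172,182)): sh("top handle",ray(d,255+k[0]/5,135+k[1]/5,.075))
```

```text
handle top [0.6137 0.0326 0.075 ] pal xy [-0.0082 -0.0076]
handle top [0.6191 0.0468 0.075 ] pal xy [-0.0086  0.0076]
handle top [0.65   0.0352 0.075 ] pal xy [0.0243 0.0086]
handle top [0.644  0.0198 0.075 ] pal xy [ 0.0247 -0.0079]
mean [0.6317 0.0336 0.075 ] pal xy [0.0081 0.0002]
tip [0.698  0.0066 0.031 ] pal xy [0.0796 0.0004]
tail [0.5811 0.0542 0.031 ] pal xy [-0.0466 -0.0001]
L [ 0.6039 -0.0084  0.031 ] pal xy [-0.0016 -0.0492]
R [0.6417 0.0831 0.031 ] pal xy [-0.0016  0.0498]
handle base back [0.6093 0.0428 0.075 ] pal xy [-0.0161  0.0001]
ballR [0.6185 0.0853 0.009 ] pal xy [-0.0238  0.043 ]
ballL [0.5858 0.0068 0.009 ] pal xy [-0.0242 -0.0421]
top handle [0.6488 0.0398 0.075 ] pal xy [0.0215 0.0124]
top handle [0.6405 0.0201 0.075 ] pal xy [ 0.0213 -0.009 ]
top handle [0.6195 0.028  0.075 ] pal xy [-0.0011 -0.0096]
top handle [0.6268 0.0443 0.075 ] pal xy [-0.0005  0.0082]
```

Held against the given sizes: tip at 71 mm, cap at 54 mm and disc edge ±50 mm all fit if the disc centre is 8 mm behind the origin. That puts the palette origin at (0.632,0.0335) with yaw -0.391, so I grip with tool yaw 2.751.

```bash
python3 to.py .632 .0335 .052 2.7506
```

```text
t 2.03 pos [0.625  0.0351 0.2392] yaw 2.7726 tilt [-0.0002  0.0002] q [-0.074   0.4421  0.2275  1.3564  0.0002  0.295 ] w 0.0856 F [-0.3482 -0.3925  0.285 ]
shift cm [-0.71  0.1  18.72] twist 0.022
```

Emit:
{"fn": "step_arm", "kwargs": {"targets": [{"hand": 0, "x": -0.7, "y": 0.1, "z": 2, "twist": 0.022}, {"hand": 0, "x": -0.7, "y": 0.1, "z": 5, "twist": 0.022}, {"hand": 0, "x": -0.7, "y": 0.1, "z": 8, "twist": 0.022}, {"hand": 0, "x": -0.7, "y": 0.1, "z": 11, "twist": 0.022}, {"hand": 0, "x": -0.7, "y": 0.1, "z": 12.5, "twist": 0.022}, {"hand": 0, "x": -0.7, "y": 0.1, "z": 13, "twist": 0.022}, {"hand": 0, "x": -0.7, "y": 0.1, "z": 13, "twist": 0.022}, {"hand": 0, "x": -0.7, "y": 0.1, "z": 13, "twist": 0.022}]}}

```text
time: 2.7
position: [0.6323, 0.0334, 0.1103]
tcp_rot: [0.195, 0.981, 0.0, 0.0]
ft_force: [1.5, -0.1, 0.3]
gripper_width: 0.0855
```

```bash
python3 to.py .632 .0335 .052 2.7506
python3 - <<'E'
from h import *
from rig import bot
s=bot.state();o=bot.snapshot("wrist");o["st"]=s;cv2.imwrite("pics/w2.png",o["color"]);pickle.dump(o,open("w2.pkl","wb"))
E
```

```text
t 2.7 pos [0.6323 0.0334 0.1103] yaw 2.7488 tilt [0.0009 0.0002] q [-0.076   0.5065 -0.0174  1.046   0.0002  0.3168] w 0.0855 F [ 1.4893 -0.137   0.3156]
shift cm [ 0.04 -0.    5.83] twist -0.0018
```

View pics/w2.png

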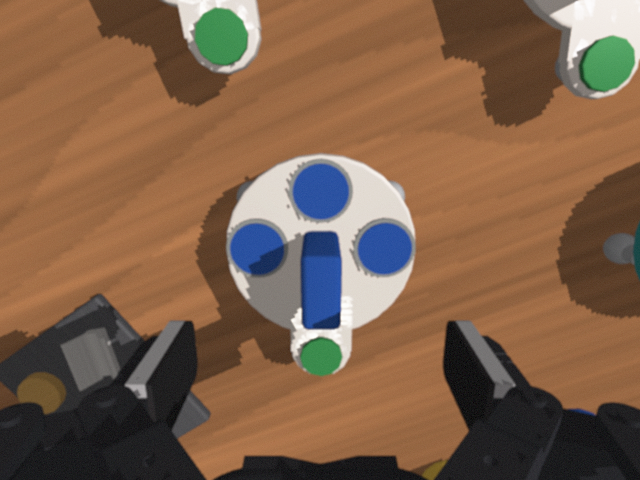

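The handle is centred at column 321, between finger tips at columns 195 and 445. Next I descend and close gently.

Emit:
{"fn": "step_arm", "kwargs": {"targets": [{"hand": 0, "x": 0, "y": 0, "z": 2, "twist": 0}, {"hand": 0, "x": 0, "y": 0, "z": 4, "twist": 0}, {"hand": 0, "x": 0, "y": 0, "z": 5.3, "twist": 0}, {"hand": 0, "x": 0, "y": 0, "z": 5.8, "twist": 0}, {"hand": 0, "x": 0, "y": 0, "z": 5.8, "twist": 0}, {"hand": 120, "x": 0, "y": 0, "z": 5.8, "twist": 0}, {"hand": 255, "x": 0, "y": 0, "z": 5.8, "twist": 0}, {"hand": 255, "x": 0, "y": 0, "z": 5.8, "twist": 0}], "squeeze": 60}}

```text
time: 3.42
position: [0.6334, 0.0334, 0.0538]
tcp_rot: [0.195, 0.981, 0.0, 0.002]
ft_force: [0.5, 0.4, -0.5]
gripper_width: 0.0519
```

Emit:
{"fn": "step_arm", "kwargs": {"targets": [{"hand": 255, "x": 0, "y": 0, "z": 0, "twist": 0}, {"hand": 255, "x": 0, "y": 0, "z": 0, "twist": 0}, {"hand": 255, "x": 0, "y": 0, "z": 0, "twist": 0}, {"hand": 255, "x": 0, "y": 0, "z": 0, "twist": 0}, {"hand": 255, "x": 0, "y": 0, "z": 0, "twist": 0}, {"hand": 255, "x": 0, "y": 0, "z": 0, "twist": 0}]}}

```text
time: 3.92
position: [0.6337, 0.0333, 0.0544]
tcp_rot: [0.195, 0.981, 0.0, 0.002]
ft_force: [0.1, -0.2, 6.5]
gripper_width: 0.017
```

```bash
python3 to.py .632 .0335 .152 2.7506
```

```text
t 3.92 pos [0.6337 0.0333 0.0544] yaw 2.7492 tilt [ 0.0044 -0.0002] q [-0.0759  0.5485 -0.1054  0.9125  0.0001  0.3166] w 0.017 F [ 0.1247 -0.1833  6.4934]
shift cm [ 0.12 -0.03 -9.76] twist -0.0014
```

Emit:
{"fn": "step_arm", "kwargs": {"targets": [{"hand": 255, "x": 0, "y": 0, "z": -1, "twist": 0}, {"hand": 255, "x": 0, "y": 0, "z": -3, "twist": 0}, {"hand": 255, "x": 0, "y": 0, "z": -5, "twist": 0}, {"hand": 255, "x": 0, "y": 0, "z": -7.5, "twist": 0}, {"hand": 255, "x": 0, "y": 0, "z": -10, "twist": 0}, {"hand": 255, "x": 0, "y": 0, "z": -11, "twist": 0}, {"hand": 255, "x": 0, "y": 0, "z": -11, "twist": 0}, {"hand": 255, "x": 0, "y": 0, "z": -11, "twist": 0}]}}

```text
time: 4.58
position: [0.6331, 0.0333, 0.1639]
tcp_rot: [0.195, 0.981, 0.0, 0.002]
ft_force: [0.1, 0.4, -3.9]
gripper_width: 0.017
```

```bash
python3 to.py .464 -.2915 .165 3.522
python3 - <<'E'
from h import *
from rig import bot
s=bot.state();o=bot.snapshot("wrist");o["st"]=s;cv2.imwrite("pics/w3.png",o["color"]);pickle.dump(o,open("w3.pkl","wb"))
E
```

```text
t 4.58 pos [0.6331 0.0333 0.1639] yaw 2.7492 tilt [ 0.0043 -0.0002] q [-0.0759  0.4757  0.0796  1.1704  0.0001  0.3165] w 0.017 F [ 0.0588  0.3783 -3.946 ]
shift cm [  3.2  -36.48  -0.18] twist -0.7728
```

View pics/w3.png

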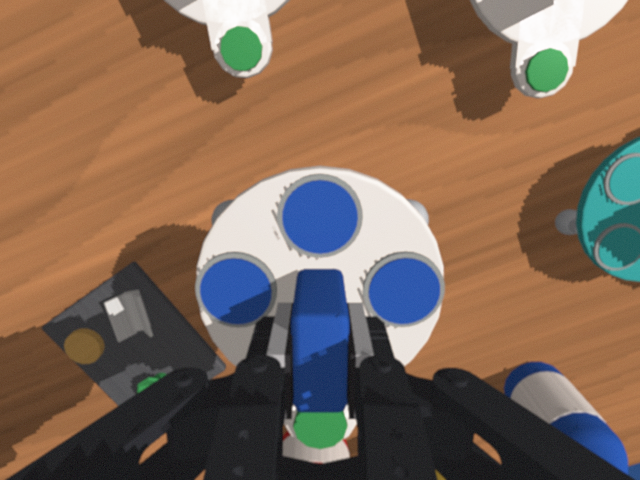

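Lifted and held: about 3.9 N of weight, with the plate square at (320,270) in the wrist view. I'll check the in-hand offset from the wells.

Run:
```python
from h import *
np.set_printoptions(precision=4,suppress=True)
o=pickle.load(open("w1.pkl","rb"));y=-.391;X=np.array([np.cos(y),np.sin(y)]);Y=np.array([-X[1],X[0]])
O=np.array([.632,.0335])
for b in blobs(o["color"],(100,120,60),(130,255,255),(250,130,395,310),40):
    p=ray(o,b[0],b[1],.037)[:2]-O;print("w1",p@X,p@Y)
o=pickle.load(open("w3.pkl","rb"));s=o["st"];M=R.from_quat(s["tcp_rot"]).as_matrix()
for b in blobs(o["color"],(100,120,60),(130,255,255),(180,160,460,345),1500):
    p=ray(o,b[0],b[1],s["position"][2]-.0544+.037)-s["position"];print("w3 tool",b[2],M.T@p)
```

```text
w1 -0.037883810914211634 -0.0003365032456060866
w1 -0.008072685493263074 -0.03317959271418283
w1 -0.008111735176599 0.03240274237137424
w1 0.006136283333542765 -1.0933399517322369e-06
w3 tool 4234 [ 0.0398 -0.0008  0.0172]
w3 tool 3592 [ 0.0102 -0.0333  0.0173]
w3 tool 3590 [0.0102 0.0318 0.0174]
w3 tool 3940 [ 0.0023 -0.0007  0.0174]
```

Emit:
{"fn": "step_arm", "kwargs": {"targets": [{"hand": 255, "x": 0.5, "y": -3, "z": 0, "twist": -0.1}, {"hand": 255, "x": 0.8, "y": -6.5, "z": 0, "twist": -0.2}, {"hand": 255, "x": 1.2, "y": -10, "z": 0, "twist": -0.3}, {"hand": 255, "x": 1.6, "y": -14, "z": 0, "twist": -0.4}, {"hand": 255, "x": 2, "y": -18, "z": 0, "twist": -0.5}, {"hand": 255, "x": 2.4, "y": -22, "z": 0, "twist": -0.6}, {"hand": 255, "x": 2.7, "y": -26, "z": 0, "twist": -0.7}, {"hand": 255, "x": 3, "y": -29, "z": 0, "twist": -0.77}]}}

```text
time: 5.3
position: [0.4918, -0.2249, 0.1612]
tcp_rot: [-0.19, 0.982, 0.0, 0.0]
ft_force: [0.5, -1.2, -2.8]
gripper_width: 0.0169
```

```bash
python3 to.py .464 -.2915 .165 3.522
```

```text
t 5.3 pos [ 0.4918 -0.2249  0.1612] yaw -2.7595 tilt [0.0006 0.0009] q [-0.5802  0.3253 -0.1744  1.0711  0.001  -0.9623] w 0.0169 F [ 0.5378 -1.1895 -2.7807]
shift cm [ 5.06 -5.14 -0.39] twist 0.0016
```

Run:
```python
from h import *
from rig import bot
s=bot.state();o=bot.snapshot("wrist");o["st"]=s;cv2.imwrite("pics/w4.png",o["color"]);pickle.dump(o,open("w4.pkl","wb"))
o=bot.snapshot("top");cv2.imwrite("pics/t4.png",o["color"]);pickle.dump(o,open("t4.pkl","wb"))
o=bot.snapshot("side");cv2.imwrite("pics/s4.png",o["color"]);pickle.dump(o,open("s4.pkl","wb"))
```

```text
(no output)
```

View pics/w4.png

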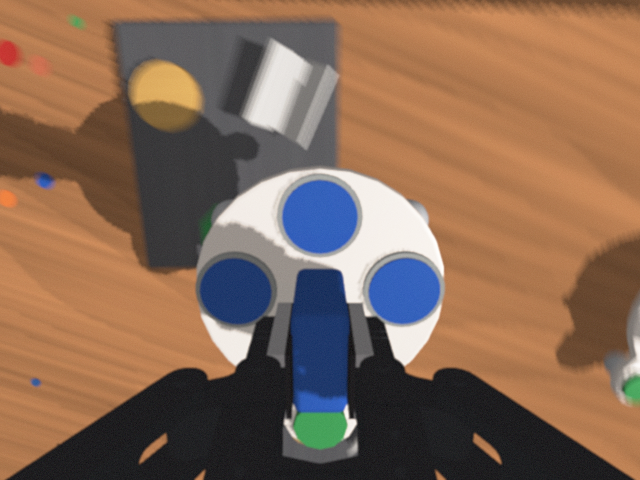

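View pics/s4.png

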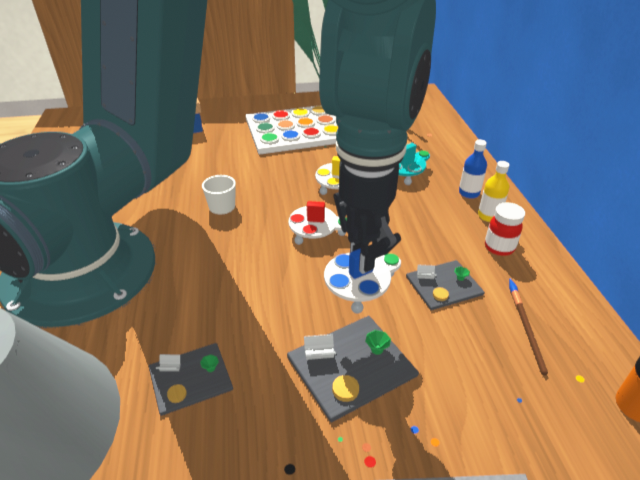

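The wrist view shows the stand's edges upright in the image, so the yaw matches. The brass pad is at (165,95) and the groove near (288,93). I'll cross-check the stand's position from these.

```bash
python3 - <<'E'
from h import *
np.set_printoptions(precision=4,suppress=True)
o=pickle.load(open("w4.pkl","rb"))
y=.382;X=np.array([np.cos(y),np.sin(y)]);Y=np.array([-X[1],X[0]])
hsv=cv2.cvtColor(o["color"],cv2.COLOR_BGR2HSV)[50:140,115:215]
m=((hsv[...,0]>17)&(hsv[...,0]<30)&(hsv[...,1]>110)).astype(np.uint8)
c=max(cv2.findContours(m,0,2)[0],key=cv2.contourArea);e=cv2.fitEllipse(c);print(e)
p=ray(o,e[0][0]+115,e[0][1]+50,.022)[:2];print("pad",p,"->origin",p+.030*X+.038*Y)
a=ray(o,338,30,.012);b=ray(o,338,160,.012);d=a-b;print("edge yaw",np.arctan2(-d[1],-d[0]),a,"Y off of origin est",(a[:2]-[.4627,-.2922])@Y)
for q in((270,40),(338,75),(305,148),(240,115)): r=ray(o,*q,.037)[:2];print("groove c",(r-[.4627,-.2922])@X,(r-[.4627,-.2922])@Y)
E
python3 to.py .4643 -.2908 .165 3.5236
```

```text
((50.048583984375, 45.234458923339844), (61.49798583984375, 68.02494812011719), 141.15304565429688)
pad [ 0.4483 -0.3432] ->origin [ 0.462  -0.2968]
edge yaw 0.3945892343583261 [ 0.3749 -0.2602  0.012 ] Y off of origin est 0.062378898287895564
groove c -0.06076894249621372 0.024021903354677958
groove c -0.04277892787537358 0.06166993137460048
groove c -0.002453615777368079 0.04264215788991562
groove c -0.021202446453371528 0.0052471454282703835
t 5.45 pos [ 0.4925 -0.2244  0.1612] yaw -2.7671 tilt [0.0007 0.0012] q [-0.5788  0.3259 -0.1732  1.0717  0.0014 -0.9533] w 0.0172 F [-0.0505  0.2853 -2.9647]
shift cm [ 5.05 -5.15 -0.39] twist -0.0075
```

Run:
```python
from h import *
from rig import bot
np.set_printoptions(precision=4,suppress=True)
s=bot.state();o=bot.snapshot("wrist");o["st"]=s;cv2.imwrite("pics/w5.png",o["color"]);pickle.dump(o,open("w5.pkl","wb"))
print(s["position"],s["tcp_rot"],s["dq"])
y=.385;X=np.array([np.cos(y),np.sin(y)]);Y=np.array([-X[1],X[0]])
hsv=cv2.cvtColor(o["color"],cv2.COLOR_BGR2HSV)[50:140,115:215]
m=((hsv[...,0]>17)&(hsv[...,0]<30)&(hsv[...,1]>110)).astype(np.uint8)
c=max(cv2.findContours(m,0,2)[0],key=cv2.contourArea);e=cv2.fitEllipse(c);print(e)
p=ray(o,e[0][0]+115,e[0][1]+50,.022)[:2];print("pad",p,"->origin",p+.030*X+.038*Y)
cv2.imwrite("pics/w5c.png",cv2.resize(o["color"][10:210,110:350],(720,600),interpolation=cv2.INTER_CUBIC))
```

```text
[ 0.4925 -0.2244  0.1612] [-0.1862  0.9825  0.0005  0.0005] [0.053  0.0003 0.0093 0.0088 0.0098 0.0562]
((53.76406478881836, 48.28957748413086), (62.20348358154297, 70.14832305908203), 130.89505004882812)
pad [ 0.449  -0.3398] ->origin [ 0.4626 -0.2933]
```

View pics/w5c.png

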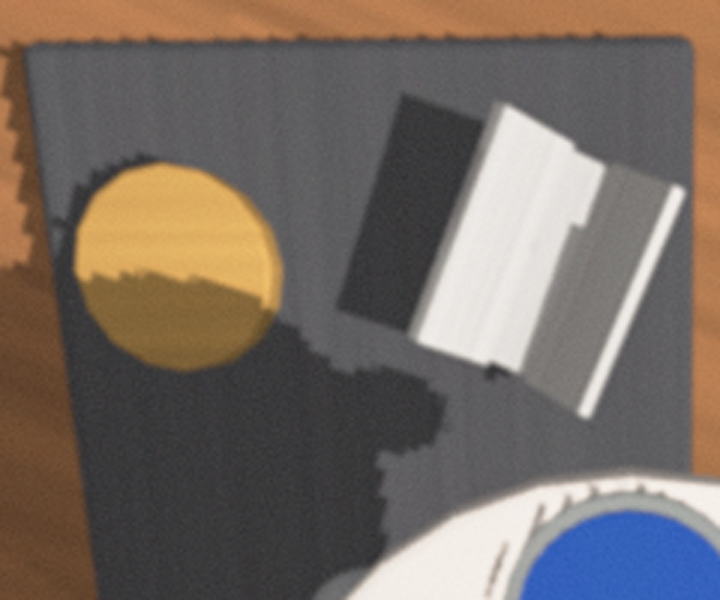

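With the arm at rest, the wrist gives a stand origin of (0.4627,-0.2935) and yaw of about 0.384. That agrees with the top camera to 1.5 mm; the earlier 4 mm disagreement came from the arm still moving.

```bash
python3 to.py .4643 -.2922 .165 3.5246
```

```text
t 5.5 pos [ 0.4932 -0.2233  0.1614] yaw -2.7665 tilt [0.0011 0.0013] q [-0.5766  0.3259 -0.1728  1.0719  0.0017 -0.9517] w 0.0167 F [ 0.2321  0.4789 -2.7809]
shift cm [ 5.21 -5.35 -0.37] twist -0.0079
```

Emit:
{"fn": "step_arm", "kwargs": {"targets": [{"hand": 255, "x": 1, "y": -1, "z": 0, "twist": -0.01}, {"hand": 255, "x": 2.2, "y": -2.2, "z": 0, "twist": -0.01}, {"hand": 255, "x": 3.4, "y": -3.4, "z": 0, "twist": -0.01}, {"hand": 255, "x": 4.4, "y": -4.5, "z": 0, "twist": -0.01}, {"hand": 255, "x": 5, "y": -5.1, "z": 0, "twist": -0.01}, {"hand": 255, "x": 5.2, "y": -5.3, "z": 0, "twist": -0.01}, {"hand": 255, "x": 5.2, "y": -5.3, "z": 0, "twist": -0.01}, {"hand": 255, "x": 5.2, "y": -5.3, "z": 0, "twist": -0.01}]}}

```text
time: 6.17
position: [0.4645, -0.2908, 0.161]
tcp_rot: [-0.192, 0.981, 0.001, 0.001]
ft_force: [-0.1, 0.7, -3.0]
gripper_width: 0.0172
```

Emit:
{"fn": "step_arm", "kwargs": {"targets": [{"hand": 255, "x": 0, "y": 0, "z": 1, "twist": 0}, {"hand": 255, "x": 0, "y": 0, "z": 2, "twist": 0}, {"hand": 255, "x": 0, "y": 0, "z": 3, "twist": 0}, {"hand": 255, "x": 0, "y": 0, "z": 3.7, "twist": 0}, {"hand": 255, "x": 0, "y": 0, "z": 4, "twist": 0}, {"hand": 255, "x": 0, "y": 0, "z": 4, "twist": 0}, {"hand": 255, "x": 0, "y": 0, "z": 4, "twist": 0}, {"hand": 255, "x": 0, "y": 0, "z": 4, "twist": 0}]}}

```text
time: 6.83
position: [0.4648, -0.2908, 0.1215]
tcp_rot: [-0.192, 0.981, 0.001, 0.001]
ft_force: [0.1, -0.4, -2.7]
gripper_width: 0.0171
```

```bash
python3 to.py .4643 -.2922 .0764 3.5246;python3 - <<'E'
from h import *
from rig import bot
for n in("wrist","side"):
    o=bot.snapshot(n);cv2.imwrite(f"pics/{n}6.png",o["color"])
    if n=="side": cv2.imwrite("pics/side6c.png",cv2.resize(o["color"][250:430,270:450],(600,600),interpolation=cv2.INTER_CUBIC))
E
python3 to.py .4643 -.2922 .0764 3.5246
```

```text
t 6.83 pos [ 0.4648 -0.2908  0.1215] yaw -2.756 tilt [0.0014 0.0015] q [-0.7087  0.3643 -0.2288  0.9776  0.002  -1.0943] w 0.0171 F [ 0.1162 -0.4247 -2.6833]
shift cm [ 0.11 -0.12  4.51] twist 0.0026
t 6.93 pos [ 0.4647 -0.2908  0.1215] yaw -2.7561 tilt [0.0014 0.0014] q [-0.7089  0.3643 -0.2289  0.9774  0.002  -1.0943] w 0.0171 F [-0.2028 -0.5068 -2.562 ]
shift cm [ 0.1  -0.11  4.51] twist 0.0025
```

View pics/side6c.png

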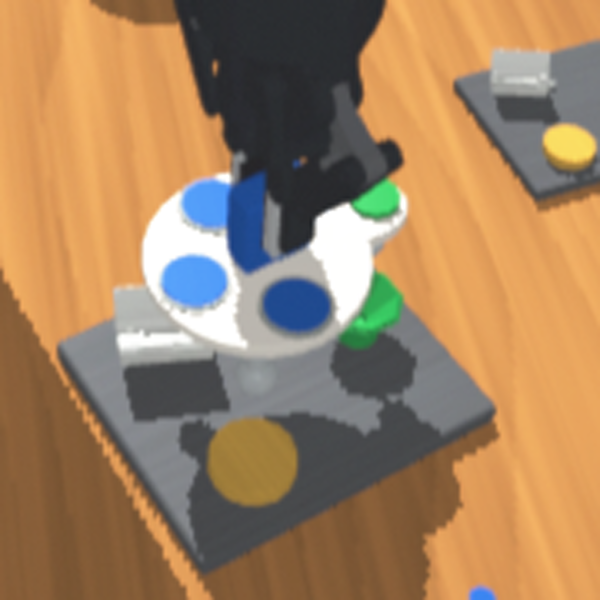

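View pics/wrist6.png

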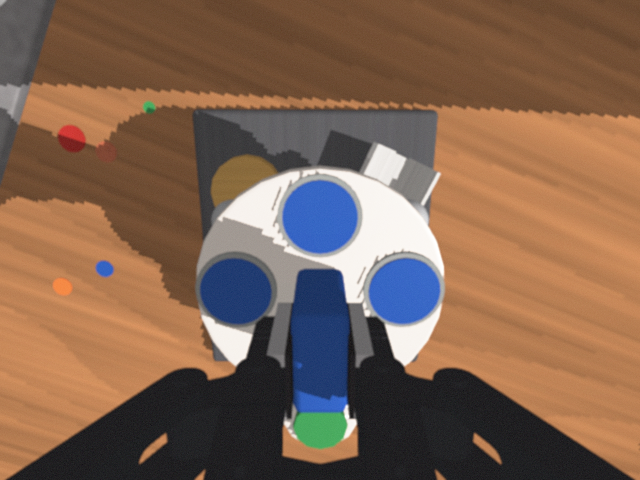

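The nose is above the green cup, the rear feet are above the groove and pad, and everything is aligned. I'll lower slowly to about 2 mm above home and check the force.

Emit:
{"fn": "step_arm", "kwargs": {"targets": [{"hand": 255, "x": 0.1, "y": -0.1, "z": 0.8, "twist": 0}, {"hand": 255, "x": 0.1, "y": -0.1, "z": 1.6, "twist": 0}, {"hand": 255, "x": 0.1, "y": -0.1, "z": 2.4, "twist": 0}, {"hand": 255, "x": 0.1, "y": -0.1, "z": 3.1, "twist": 0}, {"hand": 255, "x": 0.1, "y": -0.1, "z": 3.7, "twist": 0}, {"hand": 255, "x": 0.1, "y": -0.1, "z": 4.1, "twist": 0}, {"hand": 255, "x": 0.1, "y": -0.1, "z": 4.2, "twist": 0}, {"hand": 255, "x": 0.1, "y": -0.1, "z": 4.2, "twist": 0}]}}

```text
time: 7.6
position: [0.4642, -0.2921, 0.0793]
tcp_rot: [-0.192, 0.981, 0.001, 0.001]
ft_force: [-0.4, -0.2, -1.6]
gripper_width: 0.0171
```

```bash
python3 to.py .4643 -.2922 .0764 3.5246
```

```text
t 7.6 pos [ 0.4642 -0.2921  0.0793] yaw -2.7561 tilt [0.0012 0.0015] q [-0.7112  0.4006 -0.2982  0.8721  0.0019 -1.0967] w 0.0171 F [-0.4295 -0.1963 -1.6294]
shift cm [-0.   -0.01  0.29] twist 0.0025
```

Emit:
{"fn": "step_arm", "kwargs": {"targets": [{"hand": 255, "x": 0, "y": 0, "z": 0.1, "twist": 0}, {"hand": 255, "x": 0, "y": 0, "z": 0.2, "twist": 0}, {"hand": 255, "x": 0, "y": 0, "z": 0.25, "twist": 0}, {"hand": 255, "x": 0, "y": 0, "z": 0.3, "twist": 0}, {"hand": 255, "x": 0, "y": 0, "z": 0.3, "twist": 0}]}}

```text
time: 8.02
position: [0.4648, -0.2931, 0.077]
tcp_rot: [-0.191, 0.982, -0.001, 0.001]
ft_force: [-1.2, -6.4, 3.3]
gripper_width: 0.0171
```

```bash
python3 to.py .4643 -.2922 .0764 3.5246;python3 - <<'E'
from h import *
from rig import bot
o=bot.snapshot("side");cv2.imwrite("pics/side7c.png",cv2.resize(o["color"][250:430,270:450],(600,600),interpolation=cv2.INTER_CUBIC))
E
```

```text
t 8.02 pos [ 0.4648 -0.2931  0.077 ] yaw -2.7566 tilt [ 0.0024 -0.0007] q [-0.7116  0.4027 -0.3017  0.864   0.001  -1.0966] w 0.0171 F [-1.2403 -6.4288  3.3403]
shift cm [0.01 0.1  0.06] twist 0.002
```

View pics/side7c.png

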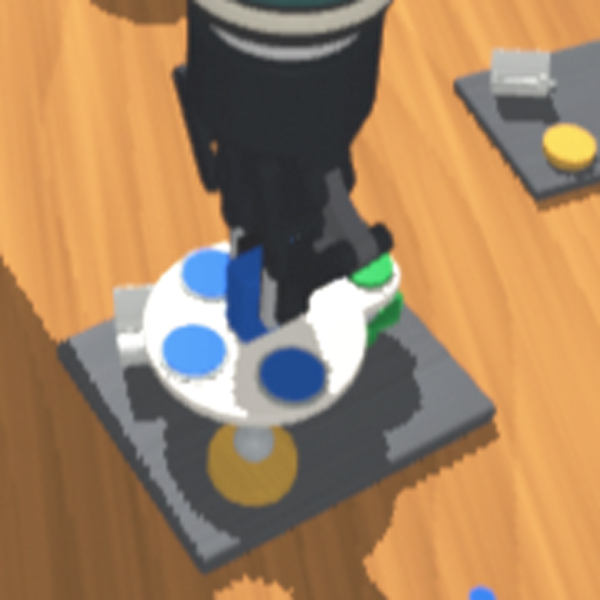

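Light contact (about 7 N) within 0.6 mm of home height. The stand pushes the palette slightly towards -y, so I follow by 1 mm and then open.

Emit:
{"fn": "step_arm", "kwargs": {"targets": [{"hand": 255, "x": 0, "y": -0.1, "z": 0.02, "twist": 0}, {"hand": 255, "x": 0, "y": -0.1, "z": 0.04, "twist": 0}, {"hand": 255, "x": 0, "y": -0.1, "z": 0.04, "twist": 0}], "squeeze": 20}}

```text
time: 8.32
position: [0.4649, -0.2939, 0.0765]
tcp_rot: [-0.191, 0.982, -0.0, 0.001]
ft_force: [-1.4, -0.6, 2.2]
gripper_width: 0.017
```

```bash
python3 to.py .4643 -.2922 .0764 3.5246
```

```text
t 8.32 pos [ 0.4649 -0.2939  0.0765] yaw -2.7565 tilt [ 0.002  -0.0003] q [-0.7124  0.4043 -0.3005  0.8643  0.0011 -1.0975] w 0.017 F [-1.4443 -0.6389  2.2075]
shift cm [-0.01  0.18  0.01] twist 0.0021
```

Emit:
{"fn": "step_arm", "kwargs": {"targets": [{"hand": 150, "x": 0, "y": 0, "z": 0, "twist": 0}, {"hand": 100, "x": 0, "y": 0, "z": 0, "twist": 0}, {"hand": 50, "x": 0, "y": 0, "z": 0, "twist": 0}, {"hand": 0, "x": 0, "y": 0, "z": 0, "twist": 0}, {"hand": 0, "x": 0, "y": 0, "z": 0, "twist": 0}, {"hand": 0, "x": 0, "y": 0, "z": 0, "twist": 0}, {"hand": 0, "x": 0, "y": 0, "z": 0, "twist": 0}, {"hand": 0, "x": 0, "y": 0, "z": 0, "twist": 0}]}}

```text
time: 8.98
position: [0.4649, -0.2939, 0.0765]
tcp_rot: [-0.191, 0.982, -0.0, 0.001]
ft_force: [0.8, 0.6, -0.1]
gripper_width: 0.0857
```

```bash
python3 to.py .4643 -.2922 .20 3.5246;python3 - <<'E'
from h import *
from rig import bot
o=bot.snapshot("side");cv2.imwrite("pics/side8c.png",cv2.resize(o["color"][250:430,270:450],(600,600),interpolation=cv2.INTER_CUBIC))
E
```

```text
t 8.98 pos [ 0.4649 -0.2939  0.0765] yaw -2.7565 tilt [ 0.002  -0.0003] q [-0.7124  0.4043 -0.3005  0.8643  0.0011 -1.0975] w 0.0857 F [ 0.8106  0.551  -0.11  ]
shift cm [ -0.03   0.16 -12.35] twist 0.002
```

View pics/side8c.png

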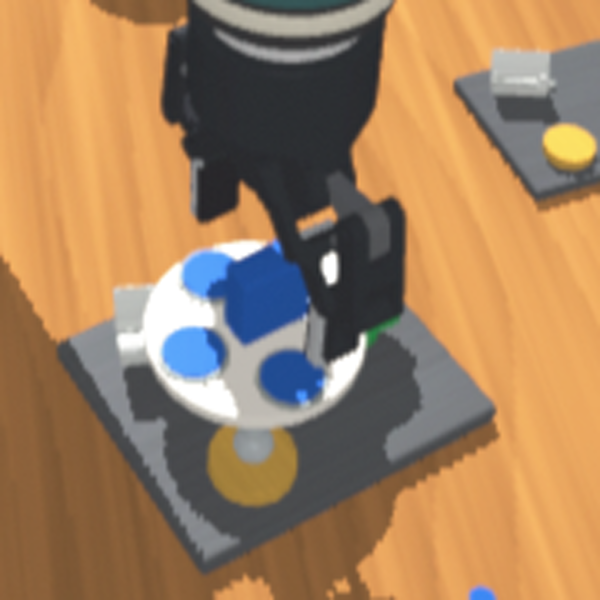

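The gripper is open and clear of the handle. I'll raise it straight up.

Emit:
{"fn": "step_arm", "kwargs": {"targets": [{"hand": 0, "x": 0, "y": 0, "z": -1, "twist": 0}, {"hand": 0, "x": 0, "y": 0, "z": -3, "twist": 0}, {"hand": 0, "x": 0, "y": 0, "z": -6, "twist": 0}, {"hand": 0, "x": 0, "y": 0, "z": -10, "twist": 0}, {"hand": 0, "x": 0, "y": 0, "z": -14, "twist": 0}, {"hand": 0, "x": 0, "y": 0, "z": -16, "twist": 0}, {"hand": 0, "x": 0, "y": 0, "z": -16, "twist": 0}, {"hand": 0, "x": 0, "y": 0, "z": -16, "twist": 0}]}}

```text
time: 9.7
position: [0.465, -0.2941, 0.2382]
tcp_rot: [-0.191, 0.982, -0.001, 0.002]
ft_force: [-0.3, 0.2, -0.8]
gripper_width: 0.0854
```

Emit:
{"fn": "step_arm", "kwargs": {"targets": [{"hand": 0, "x": 0, "y": 0, "z": 0, "twist": 0}, {"hand": 0, "x": 0, "y": 0, "z": 0, "twist": 0}, {"hand": 0, "x": 0, "y": 0, "z": 0, "twist": 0}, {"hand": 0, "x": 0, "y": 0, "z": 0, "twist": 0}]}}

```text
time: 10.03
position: [0.4647, -0.2939, 0.2375]
tcp_rot: [-0.191, 0.982, -0.001, 0.001]
ft_force: [0.4, -0.6, -0.3]
gripper_width: 0.0856
```

Run:
```python
from h import *
from rig import bot
np.set_printoptions(precision=4,suppress=True)
s=bot.state();o=bot.snapshot("wrist");o["st"]=s;cv2.imwrite("pics/w9.png",o["color"]);pickle.dump(o,open("w9.pkl","wb"));print(s["time"],s["position"],s["dq"])
y=.384;X=np.array([np.cos(y),np.sin(y)]);Y=np.array([-X[1],X[0]]);O=np.array([.4627,-.2935])
for c,lo,hi in(("g",(45,100,40),(80,255,255)),("b",(100,120,60),(130,255,255))):
    for b in blobs(o["color"],lo,hi,(150,80,500,400),200):
        p=ray(o,b[0],b[1],.059)[:2]-O;print(c,np.round(b[:3]),"stand xy",p@X,p@Y)
o=bot.snapshot("side");cv2.imwrite("pics/side9.png",o["color"]);cv2.imwrite("pics/side9c.png",cv2.resize(o["color"][280:430,270:430],(640,600),interpolation=cv2.INTER_CUBIC))
t0=pickle.load(open("s0.pkl","rb"))["side"]["color"]
for n,lo,hi in(("yellow",(22,150,100),(35,255,255)),("red",(0,170,100),(6,255,255))):
    for im in(t0,o["color"]): print(n,[tuple(np.round(b[:2],1)) for b in blobs(im,lo,hi,(285,150,375,245),40)])
```

```text
10.0333 [ 0.4647 -0.2939  0.2375] [ 0.0014  0.      0.0038  0.0005  0.0008 -0.0003]
g [320. 280. 560.] stand xy 0.05511742405495789 -0.0016216626277966394
b [ 320.  161. 1095.] stand xy -0.038111629812886495 -0.0012843510147236613
b [ 276.  201. 1009.] stand xy -0.008362605303714424 -0.034034248222828405
b [ 364.  202. 1009.] stand xy -0.008275651160692723 0.03146859297573807
b [ 320.  220. 1404.] stand xy 0.0057986741419270935 -0.0013359740165649417
yellow [(np.float64(339.4), np.float64(165.4)), (np.float64(323.0), np.float64(171.5)), (np.float64(333.3), np.float64(180.6))]
yellow []
red [(np.float64(315.4), np.float64(210.8)), (np.float64(296.8), np.float64(217.7)), (np.float64(309.6), np.float64(228.6))]
red [(np.float64(315.5), np.float64(210.8)), (np.float64(296.9), np.float64(217.8)), (np.float64(309.6), np.float64(228.6))]
```

View pics/w9.png

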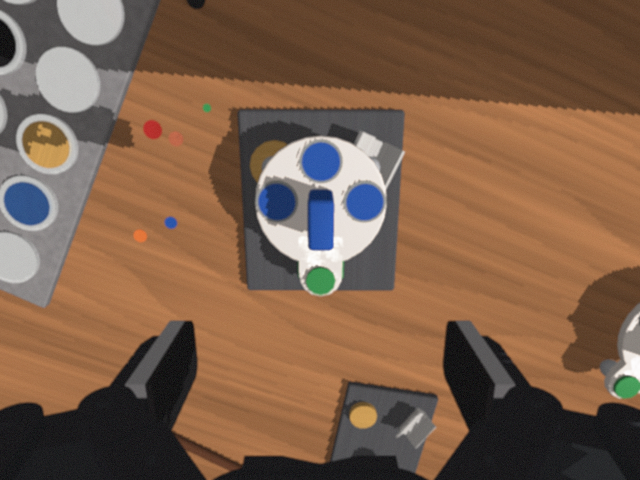

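View pics/side9c.png

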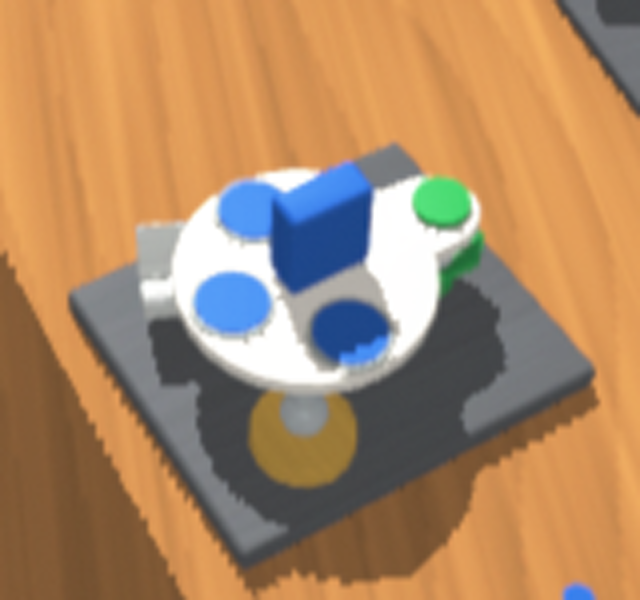

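The palette is seated: wells and cap fall within 2 mm of the home layout at home height, and it's square. Red hasn't moved. The arm hides yellow from the side, so I'll check it from the top, then hand in.

Run:
```python
from h import *
from rig import bot
o=bot.snapshot("top");t0=pickle.load(open("s0.pkl","rb"))["top"]["color"]
for im in(t0,o["color"]): print([tuple(np.round(b[:2],1).tolist()) for b in blobs(im,(22,150,100),(35,255,255),(185,180,245,250),20)])
s=bot.state();print(s["time"],s["dq"].round(4),s["gripper_width"])
print(bot.job_done())
```

```text
[(207.8, 214.0), (227.5, 224.2), (208.6, 231.7)]
[(207.9, 214.1), (227.5, 224.1), (208.5, 231.8)]
10.1833 [-0.0009 -0.0017  0.0018  0.0005 -0.0009 -0.0004] 0.08515662447051493
the job is handed in; nothing more can be done
None
```

The blue palette is on the largest stand, released and still, with its green nose foot in the cone cup and the other two feet in the groove and on the pad. I handed it in at about 10.2 s; no verdict is reported.

- **Placing:** I lowered it in steps until I felt light contact (about 7 N), followed it about 1 mm as it slid home, then opened the gripper and rose clear.
- **Final position:** in the wrist view, the wells and nose cap lie within 2 mm of home and square to the stand. I didn't measure the palette's height separately. At release the gripper was at the height that matches home to 0.1 mm, and the side view shows it level.
- **Other palettes:** red (side view) and yellow (top view) had moved by no more than 0.1 pixel.
- **Disagreements:** one stand measurement was off by about 4 mm because the arm was still moving. Retaken with the arm nearly settled, it agreed with the top camera to about 1.5 mm, which is normal for this calibration.

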